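# Stand the kitchen tablet on its kickstand

### The job

Take the small blue tablet from its white charging dock and set it up for reading on the cork mat: swing the grey kickstand on its back fully open by the yellow lug, then stand the tablet in the middle of the mat, leaning back on the kickstand, square with the mat and with the screen towards the near edge of the worktop. Do not let it fall over, and let go of it.

Things in the scene. Friction and masses are not known exactly. Their poses are not given: they have to be found in the camera images.
- tablet: blue-cased tablet, 160 mm wide (y), 130 tall (z), 12 thick (x), 0.3 kg, upright in a fixed white dock (80x182 mm), underside 8 mm over the worktop, lower edge between a 15 mm front lip and 30 mm rear cheeks with 1 mm play (lifts out). Origin: centre of underside; x out of its back (screen at -x), z up. Middle of the top edge: bare on both sides, can be pinched across the thickness from above
- kickstand (a joint): flat grey U-shaped kickstand on the tablet's back: 0 folded, 0.63 rad open at its stop. Hinge along tablet y, 120 mm above the underside at x=8.5 mm; 120 mm wide (open in the middle), 5 thick, 115 from hinge to foot; the foot swings to +x. Stays where left (0.04 N m friction, 1 N at the lug). Standing on the open stand the tablet leans back about 0.36 rad, foot about 70 mm behind its lower edge
- lug (a point): yellow finger lug of the kickstand, 5 mm thick, 30 tall, sticking out 28 mm past the tablet's -y edge (right-hand, seen from the screen side). Point: mid-height of its screen-side face, 16 mm outside the edge; folded at (6,-96,77) mm in the tablet's frame. Push this face to tablet +x to open the stand. The tablet's top is 53 mm above this point: keep the gripper's body clear
- mat: cork mat, 180 mm deep (x) by 190 mm wide (y), 4 mm thick, fixed to the worktop. Origin: centre of its underside; x points away from the near edge of the worktop, y to the left

How it is judged:
By the outcome, as a careful person would: the job done as asked, in the order asked, and still so for the second after the job is handed in, with the robot touching nothing.
It also fails if it takes over 43 s, if anything falls off the work surface, if the arm or the gripper's body presses on something with over 40 N, if the wrist force passes 120 N, or if a joint passes its speed limit or range.

### The arm

A 6-joint arm with a two-finger parallel gripper is mounted at the origin on a cart in front of the work surface, level with it; the furniture and walls round the work are solid. World frame = base frame: x ahead of the robot, y to its left, z up, the work surface at z = 0. Lengths are in mm, angles in rad, forces in N, time in s.
With the tool pointing down it reaches from about 350 to 975 mm from the base axis. Payload 7.1 kg.
Tool frame: the origin (TCP) lies between the finger pads; the fingertips stand 19 mm ahead of it and the grasp point (between the pads) is the TCP (ctrl.finger_overhang is the distance from the TCP to the fingertips, in mm); z points along the fingers, y is the line along which they close (so a half turn about z gives the same grasp; the last joint's range is limited). The gripper opens to 88 mm and grips with 3 to 60 N. Pads are 20 mm wide; open, the fingers measure 115 mm over their backs; the gripper's body (75 mm by 178 mm) begins 61 mm behind the grasp point.
Start: joints at [1.27, 0.423, 1.63, -0, 1.089, -0.019], TCP at [173.772, 600.34, 241.675] pointing down, gripper open.
Joint ranges: [-3, 3], [-0.9, 2.11], [0.09, 2.58], [-1.31, 4.45], [0.11, 2.69], [-2.54, 2.54]. Speed limits (rad/s): [2.39, 2.39, 3.01, 3.14, 3.14, 3.14].

### API

Orientations are given as a rotation vector (axis times angle).
In Python, from workcell import ctrl gives the robot as it stands. The module is installed in compiled form; this text tells all that it offers.
- The arm moves only by the tool arm_command, never from a script. Its argument "rows" is one flat list of numbers, 7 for each row, row after row: the turn, a rotation vector about the tool's x, y, z scaled (see below), then the shift along the tool's x, y, z scaled (see below), then the opening, from -1 (shut) to 1 (fully open). A call has 1 to 5 rows; each row is the pose to reach, as a shift and turn from the pose commanded when the call began, along the tool's axes at that moment, turning the shorter way round; what a row does not reach only later rows make up. The controller multiplies each number of a shift by 80 mm and each number of a turn by 180 degrees. A row lasts 1/10 s, in which the tool goes at most 50 mm and 8.59 degrees, less where a joint would pass 70% of its speed; a pose out of reach is approached as far as the arm can. A call with a number of a shift or a turn outside -1 to 1 is refused whole. A call with a gripper value outside its range is refused whole. The fingers move at their own pace and stop on an object; the grip force is fixed at half the most. Time passes only in rows, so rows that repeat a pose let the fingers close. It gives the time, the measured TCP pose, the force, the opening and the grip force at its end, in the units of the state.
- ctrl.get_obs(): the state, without advancing time (a new reading comes with each control period).
- ctrl.get_image(name): name is "side" or "top" or "wrist"; returns (picture, depth): 420x560x3 uint8, red, green, blue; 420x560 float32, mm along the optical axis (not along the pixel's ray), 0 where there is no reading.
- ctrl.camera_params(name): a dict with "camera_matrix" (3x3 intrinsics, pixels), "world_to_cam" (4x4, takes a point from world to camera coordinates); the wrist camera has in their place "tool_from_camera" (4x4, takes a point from camera to tool coordinates, whose origin is the TCP and whose axes are the flange's). Camera axes: x right, y down, z forward; pixel columns grow to the right and rows downward; lengths in mm; the calibration is good to about 2 mm. A picture is of the moment at which its call begins: read the wrist's pose just before it. camera_params takes no time and is no camera call.
- ctrl.close_job(): hands the job in; it is judged then, once.
The state is a dict: "t": time; "qpos": joint angles; "qvel": joint speeds; "joint_torque": joint torques, N m; "ee_pos": TCP position; "orientation": TCP orientation; "ft_force": force on the tool from outside, world axes, zero at the start; "moment": the same for the moment, N m; "width": finger opening in mm; "grasp_force": force on a finger pad.
Only numpy, scipy, OpenCV 4.12 (cv2) and the standard library are available. Lean on these libraries where they do the work, as an engineer would, in place of code of your own. Each camera call takes 0.05 s, during which the arm holds its last target. There are 200 camera calls.

## Working session

There is one attempt and no reset: what is moved stays moved. The work goes in short steps, Python scripts to look and compute and a tool call to move; the robot and the scene stay as the last step left them, time stands still between calls to the robot, and variables do not carry over. Pictures are saved under pics/ and viewed, at most 14 in all, crops included, and the job is handed in when it is done.

Besides the shell and the picture viewer there is one more tool, called after "Emit:" in YAML: its name, and indented under it one key for each argument. arm_command: Moves the arm, as the interface text tells. Shifts and turns lie within -1 to 1; 1 stands for 80 mm of shift or 180 degrees of turn. Its arguments: {"type":"object","properties":{"rows":{"type":"array","items":{"type":"number"}}},"required":["rows"]}

```bash
mkdir -p pics
cat > h.py <<'E'
import numpy as np, cv2
from workcell import ctrl
from scipy.spatial.transform import Rotation as R
def snap(n,f):
    o=ctrl.get_obs(); im,d=ctrl.get_image(n); cv2.imwrite(f'pics/{f}.png',im[...,::-1]); np.save(f'pics/{f}.npy',d); return o,im,d
def cloud(n,d,o=None):
    p=ctrl.camera_params(n);K=np.array(p['camera_matrix']);v,u=np.mgrid[:d.shape[0],:d.shape[1]]
    P=np.stack([(u-K[0,2])/K[0,0]*d,(v-K[1,2])/K[1,1]*d,d],-1)
    if n=='wrist':
        T=np.array(p['tool_from_camera']);P=P@T[:3,:3].T+T[:3,3]
        return P@R.from_rotvec(o['orientation']).as_matrix().T+o['ee_pos']
    T=np.linalg.inv(np.array(p['world_to_cam']));return P@T[:3,:3].T+T[:3,3]
E
python3 - <<'E'
from h import *
for n in('top','side'): snap(n,n+'1')
a=cv2.imread('pics/top1.png');b=cv2.imread('pics/side1.png')
o=ctrl.get_obs();print(o);print(R.from_rotvec(o['orientation']).as_matrix().round(3))
for n in('top','side'):print(ctrl.camera_params(n))
E
```

```text
{'t': 0.1, 'qpos': array([ 1.27000017e+00,  4.23762682e-01,  1.63058850e+00, -1.26279543e-05,
        1.08860649e+00, -1.90225915e-02]), 'qvel': array([-0.00071663, -0.00169777, -0.00185206,  0.00071604,  0.00183852,
        0.00082694]), 'joint_torque': array([ 5.44745017e-04, -5.45609057e+01, -2.74325824e+01,  6.45118486e-02,
        1.86885009e-02,  9.34960056e-07]), 'ee_pos': array([173.64079137, 599.90819135, 240.99035439]), 'orientation': array([-4.41107915e-01, -3.11026164e+00,  2.11945766e-03]), 'ft_force': array([ 0.16587075,  0.29988184, -0.27098481]), 'moment': array([0.04029561, 0.00602384, 0.00932333]), 'grasp_force': 0.0, 'width': 87.85174473739129}
[[-0.961  0.278 -0.   ]
 [ 0.278  0.961 -0.001]
 [ 0.    -0.001 -1.   ]]
{'camera_matrix': array([[381.73999075,   0.        , 286.77720443],
       [  0.        , 381.73999075, 207.71531827],
       [  0.        ,   0.        ,   1.        ]]), 'world_to_cam': array([[ 1.41396393e-02, -9.99687121e-01,  2.06332330e-02,
         6.42923271e+01],
       [-9.87657702e-01, -1.71827315e-02, -1.55682424e-01,
         5.28609009e+02],
       [ 1.55988250e-01, -1.81772782e-02, -9.87591643e-01,
         8.77599140e+02],
       [ 0.00000000e+00,  0.00000000e+00,  0.00000000e+00,
         1.00000000e+00]])}
{'camera_matrix': array([[403.98552563,   0.        , 275.7485    ],
       [  0.        , 403.98552563, 205.37417786],
       [  0.        ,   0.        ,   1.        ]]), 'world_to_cam': array([[ 9.87317391e-01, -1.58306980e-01, -1.19695193e-02,
        -4.83048376e+02],
       [-8.05150243e-02, -4.34316764e-01, -8.97154546e-01,
         1.71354744e+02],
       [ 1.36827264e-01,  8.86740012e-01, -4.41554585e-01,
         7.48232412e+02],
       [ 0.00000000e+00,  0.00000000e+00,  0.00000000e+00,
         1.00000000e+00]])}
```

View pics/top1.png

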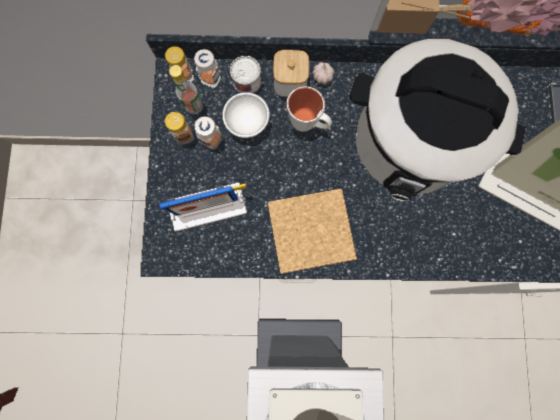

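View pics/side1.png

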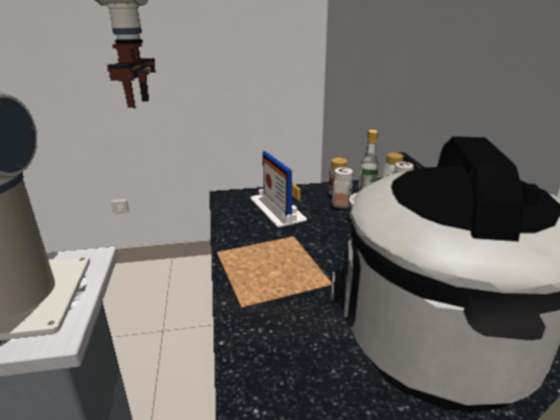

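Top view: the tablet's blue top edge runs (161,205)–(245,186), with the yellow lug at (238,187). The dock is at (207,205), and the mat corners are about (269,200), (341,191), (355,262), (279,272). The side view shows the screen facing the near edge.

Run:
```python
from h import *
im=cv2.imread('pics/top1.png');hsv=cv2.cvtColor(im,cv2.COLOR_BGR2HSV);C=cloud('top',np.load('pics/top1.npy'))
H,S,V=[hsv[...,i].astype(int) for i in range(3)]
v,u=np.mgrid[:420,:560]
def rect(m,n):
    P=C[m];print(n,m.sum(),'mean',P.mean(0).round(1),'z',np.percentile(P[:,2],[2,50,98]).round(1))
    r=cv2.minAreaRect(P[:,:2].astype(np.float32));print(r,cv2.boxPoints(r).round(0).tolist())
m=(H>8)&(H<25)&(S>90)&(u>260)&(u<362)&(v>185)&(v<278)&(abs(C[...,2]-4)<12)
m=cv2.morphologyEx(m.astype(np.uint8),cv2.MORPH_CLOSE,np.ones((5,5)));m=cv2.morphologyEx(m,cv2.MORPH_OPEN,np.ones((7,7)))>0
rect(m,'mat')
b=(H>100)&(H<125)&(S>150)&(u>150)&(u<255)&(v>170)&(v<225)
rect(b,'blue');rect(b&(C[...,2]>130),'blue top')
P=C[b&(C[...,2]>130)]
y=(H>20)&(H<35)&(S>150)&(u>225)&(u<255)&(v>175)&(v<200);rect(y,'yellow')
w=(V>180)&(S<40)&(u>160)&(u<250)&(v>185)&(v<235);rect(w&(C[...,2]<60),'white')
# side
im=cv2.imread('pics/side1.png');hsv=cv2.cvtColor(im,cv2.COLOR_BGR2HSV);C=cloud('side',np.load('pics/side1.npy'))
H,S,V=[hsv[...,i].astype(int) for i in range(3)]
v,u=np.mgrid[:420,:560]
rect((H>100)&(H<125)&(S>150)&(u>255)&(u<300)&(v>145)&(v<220),'s blue')
rect((H>20)&(H<35)&(S>150)&(u>285)&(u<305)&(v>180)&(v<205),'s yellow')
m=(H>8)&(H<25)&(S>90)&(u>210)&(u<330)&(v>235)&(v<305)&(abs(C[...,2]-4)<12)
m=cv2.morphologyEx(m.astype(np.uint8),cv2.MORPH_CLOSE,np.ones((5,5)));m=cv2.morphologyEx(m,cv2.MORPH_OPEN,np.ones((7,7)))>0
rect(m,'s mat')
t=cv2.imread('pics/top1.png')[150:300,140:370];s=cv2.imread('pics/side1.png')[130:310,200:340]
cv2.imwrite('pics/c1.png',cv2.resize(t,None,fx=3.4,fy=3.4,interpolation=2));cv2.imwrite('pics/c2.png',cv2.resize(s,None,fx=3.2,fy=3.2,interpolation=2))
```

```text
mat 5536 mean [476.9  10.6   7.8] z [-0.4  3.2  6.7]
((479.2665100097656, 9.767578125), (182.63877868652344, 192.5576171875), 11.055850982666016) [[371.0, 87.0], [408.0, -102.0], [587.0, -67.0], [550.0, 122.0]]
blue 418 mean [531.1 269.3 134.2] z [ 45.2 135.5 139.6]
((506.0201110839844, 217.91317749023438), (337.5858459472656, 107.12403869628906), 64.176513671875) [[384.0, 89.0], [481.0, 43.0], [628.0, 347.0], [531.0, 393.0]]
blue top 343 mean [530.5 272.4 142.9] z [130.9 136.  139.7]
((495.8495178222656, 196.45803833007812), (290.4478454589844, 106.56234741210938), 63.99026870727539) [[384.0, 89.0], [480.0, 43.0], [607.0, 304.0], [512.0, 350.0]]
yellow 35 mean [566.5 181.3  92.7] z [ 74.9  96.2 101.9]
((567.35009765625, 183.80201721191406), (5.308470726013184, 26.96973991394043), 15.27368450164795) [[561.0, 196.0], [568.0, 170.0], [573.0, 171.0], [566.0, 198.0]]
white 881 mean [513.  264.8   8.6] z [ 3.   7.2 24.4]
((534.094970703125, 271.18450927734375), (79.30835723876953, 181.07176208496094), 15.446011543273926) [[472.0, 348.0], [520.0, 173.0], [596.0, 194.0], [548.0, 369.0]]
s blue 317 mean [543.3 218.9 106.9] z [ 31.1 125.1 138.7]
((452.21331787109375, -158.6318359375), (1019.1443481445312, 73.94959259033203), 78.66806030273438) [[316.0, -651.0], [388.0, -666.0], [589.0, 334.0], [516.0, 348.0]]
s yellow 30 mean [575.8 207.9  80.4] z [ -0.3  96.1 100.3]
((591.7074584960938, 292.3390808105469), (250.205078125, 14.5579833984375), 77.68295288085938) [[558.0, 172.0], [572.0, 169.0], [626.0, 413.0], [611.0, 416.0]]
s mat 5124 mean [478.9  -3.    6.3] z [0.3 4.  5.8]
((486.309326171875, -268.8912353515625), (209.46803283691406, 789.823486328125), 0.979306697845459) [[375.0, 124.0], [388.0, -666.0], [598.0, -662.0], [584.0, 128.0]]
```

View pics/c1.png

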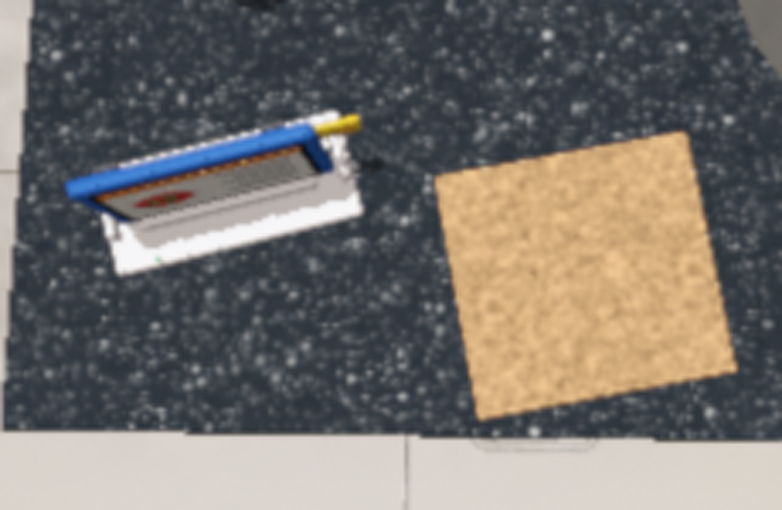

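Run:
```python
from h import *
def ray(n,uv,z):
    p=ctrl.camera_params(n);K=p['camera_matrix'];T=np.linalg.inv(p['world_to_cam'])
    d=T[:3,:3]@np.linalg.solve(K,[uv[0],uv[1],1]);c=T[:3,3];return (c+d*(z-c[2])/d[2])[:2]
print('cam',np.linalg.inv(ctrl.camera_params('top')['world_to_cam'])[:3,3])
im=cv2.imread('pics/top1.png');hsv=cv2.cvtColor(im,cv2.COLOR_BGR2HSV);C=cloud('top',np.load('pics/top1.npy'))
H,S,V=[hsv[...,i].astype(int) for i in range(3)];v,u=np.mgrid[:420,:560]
m=(H>8)&(H<25)&(S>90)&(u>260)&(u<362)&(v>185)&(v<278)
m=cv2.morphologyEx(m.astype(np.uint8),cv2.MORPH_CLOSE,np.ones((5,5)));m=cv2.morphologyEx(m,cv2.MORPH_OPEN,np.ones((7,7)))>0
P=np.array([ray('top',q,4) for q in zip(u[m],v[m])],np.float32);r=cv2.minAreaRect(P);print('mat',r,'centroid',P.mean(0))
cr=np.array([(437,175),(687,131),(737,371),(478,419)])/3.4+[140-.35,150-.35]
W=np.array([ray('top',q,4) for q in cr]);print(W.round(1),W.mean(0))
for a,b in((0,1),(3,2),(3,0),(2,1)):print(np.degrees(np.arctan2(*(W[b]-W[a])[::-1])).round(2),np.linalg.norm(W[b]-W[a]).round(1))
b=(H>100)&(H<125)&(S>150)&(u>150)&(u<255)&(v>170)&(v<225)
# back top edge: upper-most blue pixel per column; 
E=[];
for c in range(164,232):
    q=np.where(b[:,c])[0]
    if len(q):E.append(ray('top',(c,q.min()-.5),138))
E=np.array(E,np.float32);l=cv2.fitLine(E,cv2.DIST_HUBER,0,.01,.01).ravel();print('backedge',l,np.degrees(np.arctan2(l[1],l[0])))
B=np.array([ray('top',(c,r),138) for c,r in zip(u[b],v[b])]);t=l[:2]*np.sign(l[1]);print('along',np.percentile((B-l[2:])@t,[0,1,99,100]))
w=(V>150)&(S<60)&(u>160)&(u<250)&(v>185)&(v<235)&(abs(C[...,2]-5)<8)
cc=np.array([(120,275),(362,212),(337,112)])/3.4+[140-.35,150-.35]
D=np.array([ray('top',q,4) for q in cc]);print('dock',D.round(1),np.degrees(np.arctan2(*(D[1]-D[0])[::-1])))
```

```text
cam [384.28053468  89.30752175 947.67814921]Traceback (most recent call last):
  File "<stdin>", line 10, in <module>
  File "<stdin>", line 3, in ray
ValueError: time passes only in moves, steps and waits
```

```bash
cat >> h.py <<'E'
_c={}
def cp(n):
    if n not in _c: _c[n]=ctrl.camera_params(n)
    return _c[n]
def ray(n,uv,z):
    p=cp(n);T=np.linalg.inv(p['world_to_cam'])
    d=T[:3,:3]@np.linalg.solve(p['camera_matrix'],[uv[0],uv[1],1]);c=T[:3,3];return (c+d*(z-c[2])/d[2])[:2]
E
python3 - <<'E'
from h import *
im=cv2.imread('pics/top1.png');hsv=cv2.cvtColor(im,cv2.COLOR_BGR2HSV)
H,S,V=[hsv[...,i].astype(int) for i in range(3)];v,u=np.mgrid[:420,:560]
m=(H>8)&(H<25)&(S>90)&(u>260)&(u<362)&(v>185)&(v<278)
m=cv2.morphologyEx(m.astype(np.uint8),cv2.MORPH_CLOSE,np.ones((5,5)));m=cv2.morphologyEx(m,cv2.MORPH_OPEN,np.ones((7,7)))>0
P=np.array([ray('top',q,4) for q in zip(u[m],v[m])],np.float32);r=cv2.minAreaRect(P);print('mat',r,'centroid',P.mean(0))
cr=np.array([(437,175),(687,131),(737,371),(478,419)])/3.4+[140-.35,150-.35]
W=np.array([ray('top',q,4) for q in cr]);print(W.round(1),W.mean(0))
for a,b in((0,1),(3,2),(3,0),(2,1)):print(np.degrees(np.arctan2(*(W[b]-W[a])[::-1])).round(2),np.linalg.norm(W[b]-W[a]).round(1))
b=(H>100)&(H<125)&(S>150)&(u>150)&(u<255)&(v>170)&(v<225)
E=[];
for c in range(164,232):
    q=np.where(b[:,c])[0]
    if len(q):E.append(ray('top',(c,q.min()-.5),138))
E=np.array(E,np.float32);l=cv2.fitLine(E,cv2.DIST_HUBER,0,.01,.01).ravel();print('backedge',l,np.degrees(np.arctan2(l[1],l[0])))
B=np.array([ray('top',(c,r),138) for c,r in zip(u[b],v[b])]);t=l[:2]*np.sign(l[1]);print('along',np.percentile((B-l[2:])@t,[0,1,99,100]))
cc=np.array([(120,275),(362,212),(337,112)])/3.4+[140-.35,150-.35]
D=np.array([ray('top',q,4) for q in cc]);print('dock',D.round(1),np.degrees(np.arctan2(*(D[1]-D[0])[::-1])))
E
```

```text
mat ((479.0640869140625, 10.195045471191406), (181.39044189453125, 190.9128875732422), 11.389623641967773) centroid [477.29828   10.292738]
[[ 549.3  118.8]
 [ 585.8  -66.4]
 [ 409.2 -101.2]
 [ 372.3   85.6]] [479.1335853    9.19631294]
-78.84 188.8
-78.84 190.4
10.63 180.0
11.15 180.0
backedge [ 2.5644523e-01 -9.6655875e-01  5.3780792e+02  2.6762061e+02] -75.140755
along [-79.76977834 -78.09013033  81.61592712  83.74515627]
dock [[471.6 346.8]
 [520.7 173.2]
 [595.4 194. ]] -74.19878944240442
```

Emit:
arm_command:
  rows: [0,0,0,-0.975,-0.656,0,-1,0,0,0,-0.975,-0.656,0,-1,0,0,0,-0.975,-0.656,0,-1]

```text
t: 0.4
ee_pos: [236.1, 524.5, 241.0]
orientation: [0.446, 3.11, -0.005]
ft_force: [-0.2, 0.2, -0.6]
width: 67.4
grasp_force: 0.0
```

Emit:
arm_command:
  rows: [0,0,0,-0.975,-0.656,0,-1,0,0,0,-0.975,-0.656,0,-1]

```text
t: 0.6
ee_pos: [294.6, 455.6, 241.4]
orientation: [-0.438, -3.111, 0.0]
ft_force: [0.8, 0.9, -1.0]
width: 51.6
grasp_force: 0.0
```

Emit:
arm_command:
  rows: [0,0,0,-0.975,-0.656,0,-1,0,0,0,-0.975,-0.656,0,-1]

```text
t: 0.8
ee_pos: [355.5, 382.9, 241.6]
orientation: [-0.44, -3.111, 0.0]
ft_force: [0.3, 0.9, -0.3]
width: 35.5
grasp_force: 0.0
```

Emit:
arm_command:
  rows: [0,0,0,-0.975,-0.656,0,-1,0,0,0,-0.975,-0.656,0,-1]

```text
t: 1.0
ee_pos: [416.1, 310.7, 241.7]
orientation: [0.441, 3.11, 0.0]
ft_force: [0.4, 0.8, -0.2]
width: 19.5
grasp_force: 0.0
```

Emit:
arm_command:
  rows: [0,0,0,-0.975,-0.656,0,-1,0,0,0,-0.975,-0.656,0,-1]

```text
t: 1.2
ee_pos: [476.6, 238.5, 241.7]
orientation: [0.441, 3.11, 0.0]
ft_force: [0.0, 1.1, -0.3]
width: 3.4
grasp_force: 0.0
```

Emit:
arm_command:
  rows: [0,0,0,-0.975,-0.656,0,-1,0,0,0,-0.975,-0.656,0,-1,0,0,0,-0.975,-0.656,0,-1]

```text
t: 1.5
ee_pos: [538.8, 164.7, 241.6]
orientation: [0.448, 3.108, -0.0]
ft_force: [0.3, 0.6, -0.5]
width: 0.4
grasp_force: 0.0
```

Emit:
arm_command:
  rows: [0,0,0.1636,0,0,0,-1,0,0,0.1636,0,0,0,-1,0,0,0.1636,0,0,0,-1,0,0,0.1636,0,0,0,-1]

```text
t: 1.9
ee_pos: [535.1, 168.9, 241.4]
orientation: [-1.224, -2.893, 0.0]
ft_force: [-0.1, 0.2, 0.3]
width: 0.7
grasp_force: 0.0
```

Emit:
arm_command:
  rows: [0,0,0.1636,0,0,0,-1,0,0,0.1636,0,0,0,-1,0,0,0.1636,0,0,0,-1,0,0,0.1636,0,0,0,-1,0,0,0.1636,0,0,0,-1]

```text
t: 2.4
ee_pos: [535.1, 168.9, 241.5]
orientation: [-1.912, -2.492, 0.0]
ft_force: [0.6, 0.7, 0.9]
width: 0.4
grasp_force: 0.0
```

```bash
cat >> h.py <<'E'
def move(tp,Rt,o=None):
    "scaled turn and shift from measured pose to world target"
    o=o or ctrl.get_obs();R0=R.from_rotvec(o['orientation'])
    print('turn',((R0.inv()*Rt).as_rotvec()/np.pi).round(4),'shift',(R0.inv().apply(np.array(tp)-o['ee_pos'])/80).round(3))
E
python3 - <<'E'
from h import *
o,im,d=snap('wrist','w1');print(o['t'],o['ee_pos'],o['qpos'].round(3),o['width'],o['ft_force']);M=R.from_rotvec(o['orientation']).as_matrix();print(M.round(3))
print(ctrl.camera_params('wrist'))
E
```

```text
2.4 [535.14374683 168.86790036 241.45425972] [0.284 0.331 1.773 0.    1.039 0.023] 0.4226054405405894 [0.64181355 0.72794914 0.89505914]
[[-0.259  0.966 -0.001]
 [ 0.966  0.259  0.   ]
 [ 0.    -0.001 -1.   ]]
{'camera_matrix': array([[352.7465787 ,   0.        , 284.36855274],
       [  0.        , 352.7465787 , 211.66565983],
       [  0.        ,   0.        ,   1.        ]]), 'tool_from_camera': array([[-5.30310342e-04, -9.63548745e-01, -2.67532305e-01,
         7.30064713e+01],
       [ 9.99999791e-01, -6.09915337e-04,  2.14452331e-04,
         1.48315015e+00],
       [-3.69807330e-04, -2.67532136e-01,  9.63548867e-01,
        -1.41916692e+02],
       [ 0.00000000e+00,  0.00000000e+00,  0.00000000e+00,
         1.00000000e+00]])}
```

View pics/w1.png

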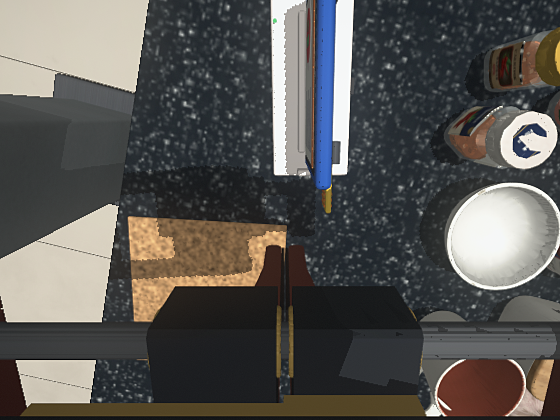

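Wrist view: the tablet's top edge runs vertically at columns 317–334 and ends at row 188, so the yaw is matched. The lug is at (328,200), with nothing in the way.

Run:
```python
from h import *
o=ctrl.get_obs();p=ctrl.camera_params('wrist');T=p['tool_from_camera'];Ro=R.from_rotvec(o['orientation'])
im=cv2.imread('pics/w1.png');hsv=cv2.cvtColor(im,cv2.COLOR_BGR2HSV);H,S,V=[hsv[...,i].astype(int) for i in range(3)]
def ry(uv,z):
    d=Ro.apply(T[:3,:3]@np.linalg.solve(p['camera_matrix'],[uv[0],uv[1],1]));c=Ro.apply(T[:3,3])+o['ee_pos'];return (c+d*(z-c[2])/d[2])[:2]
b=(H>100)&(H<125)&(S>150);b[:,:290]=0;b[:,360:]=0;b[215:]=0
L=[];Rr=[]
for r in range(5,186,10):
    q=np.where(b[r])[0];L.append((q.min()-.5,r));Rr.append((q.max()+.5,r))
print(L[::4],Rr[::4])
for n,E in(('L',L),('R',Rr)):
    l=cv2.fitLine(np.array([ry(e,138) for e in E],np.float32),cv2.DIST_HUBER,0,.01,.01).ravel()
    yaw=90+np.degrees(np.arctan(l[1]/l[0]));n_=np.array([np.cos(np.radians(yaw)),np.sin(np.radians(yaw))]);print(n,yaw,'offset along x',l[2:]@n_,'ref',np.array([531.6,267.5])@n_)
rows=np.where(b[:,320:330].any(1))[0];e=ry((325,rows.max()+.5),138);print('end',rows.max(),e, 'along y', (e-[531.6,267.5])@[-.2588,.9659])
y=(H>18)&(H<38)&(S>120);y[:,:310]=0;y[:,345:]=0;y[225:]=0;y[:180]=0
q=np.argwhere(y);print('lug px',q.min(0),q.max(0));
for uv in((q[:,1].min(),q[:,0].max()+.5),(q[:,1].max()+.5,q[:,0].max())):
    e=ry(uv,100)-[531.6,267.5];print('lug',e@[.9659,.2588],e@[-.2588,.9659])
```

```text
[(np.float64(317.5), 5), (np.float64(317.5), 45), (np.float64(316.5), 85), (np.float64(316.5), 125), (np.float64(306.5), 165)] [(np.float64(334.5), 5), (np.float64(333.5), 45), (np.float64(332.5), 85), (np.float64(331.5), 125), (np.float64(330.5), 165)]
L 15.63327 offset along x 584.5323 ref 584.0197769492866
R 15.643715 offset along x 595.0302 ref 584.0405919343234
end 189 [558.99144101 197.06119618] along y -75.12574554060622
lug px [184 322] [212 331]
lug 10.820076871364058 -102.7087550083532
lug 18.73028925164425 -102.26634091607505
```

Run:
```python
from h import *
o=ctrl.get_obs();p=ctrl.camera_params('wrist');T=p['tool_from_camera'];Ro=R.from_rotvec(o['orientation'])
def ry(uv,z):
    d=Ro.apply(T[:3,:3]@np.linalg.solve(p['camera_matrix'],[uv[0],uv[1],1]));c=Ro.apply(T[:3,3])+o['ee_pos'];return (c+d*(z-c[2])/d[2])[:2]
for a,r in(((287.5,225.5),(549.3,118.8)),((128.5,216),(372.3,85.6))):print(ry(a,4)-r)
print('dock BR', ry((342,175),5), 'dock BL',ry((274,175),5))
C=cloud('wrist',np.load('pics/w1.npy'),o)
for u,v in((300,240),(200,100),(150,230),(325,100),(325,50),(328,200)):print(u,v,C[v,u].round(1))
Ct=cloud('top',np.load('pics/top1.npy'))
for u,v in((300,240),(200,250),(205,194),(190,198)):print('top',u,v,Ct[v,u].round(1))
```

```text
[3.36373801 4.38156002]
[5.45947789 2.0572039 ]
dock BR [594.48477819 194.14601831] dock BL [523.43125119 175.01868629]
300 240 [ 5.716e+02  1.087e+02 -3.000e-01]
200 100 [429.7 230.1   0.5]
150 230 [403.1  76.7   2.1]
325 100 [541.6 255.2 136.7]
325 50 [532.6 284.4 137.5]
328 200 [570.5 182.4  98.9]
top 300 240 [453.4  37.9   0.5]
top 200 250 [424.9 283.5   1.5]
top 205 194 [539.2 250.9 136.9]
top 190 198 [530.  282.7 136.2]
```

Emit:
arm_command:
  rows: [0,0,0,0,0,0.9,-1,0,0,0,0,0,0.9,-1,0,0,0,0,0,0.9,-1]

```text
t: 2.75
ee_pos: [533.2, 167.6, 166.6]
orientation: [-1.908, -2.491, 0.008]
ft_force: [0.0, -0.1, -0.4]
width: 0.5
grasp_force: 0.0
```

Emit:
arm_command:
  rows: [0,0,0,0,0,0.5,-1,0,0,0,0,0,0.9,-1,0,0,0,0,0,0.9,-1,0,0,0,0,0,0.9,-1]

```text
t: 3.15
ee_pos: [536.3, 168.1, 98.8]
orientation: [1.912, 2.492, 0.001]
ft_force: [1.3, -0.3, 0.1]
width: 0.7
grasp_force: 0.0
```

Run:
```python
from h import *
o,im,d=snap('wrist','w2');print(o['ee_pos'],o['ft_force'])
s=snap('side','s2')[1][130:230,210:340]
a=cv2.resize(s,None,fx=4,fy=4,interpolation=2)[...,::-1];b=cv2.resize(im[120:320,180:400],(440,400))[...,::-1]
cv2.imwrite('pics/m2.png',np.hstack([a[:400,:360],b]))
```

```text
[536.30869965 168.13170048  98.76599939] [ 1.33109404 -0.31829927  0.13677034]
```

View pics/m2.png

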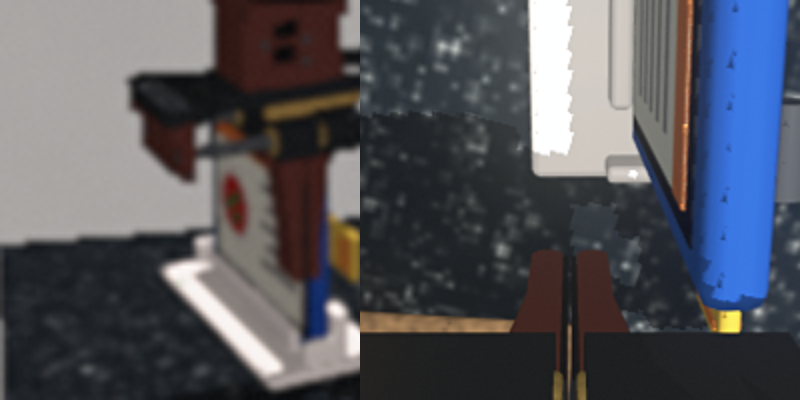

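The picture shows the closed fingers beside the tablet's right edge, short of the lug at about (728,322), with the body above the tablet top. Next I push towards tablet +x.

Emit:
arm_command:
  rows: [0,0,0,0,0.08,0,-1,0,0,0,0,0.16,0,-1,0,0,0,0,0.16,0,-1,0,0,0,0,0.16,0,-1]

```text
t: 3.65
ee_pos: [548.5, 171.1, 98.0]
orientation: [1.913, 2.491, 0.001]
ft_force: [0.4, 0.4, -0.3]
width: 0.5
grasp_force: 0.0
```

Emit:
arm_command:
  rows: [0,0,0,0,0.04,0,-1,0,0,0,0,0.08,0,-1,0,0,0,0,0.08,0,-1]

```text
t: 3.95
ee_pos: [554.8, 172.8, 97.7]
orientation: [1.913, 2.492, 0.001]
ft_force: [0.5, -0.5, 0.6]
width: 0.5
grasp_force: 0.0
```

Emit:
arm_command:
  rows: [0,0,0,0,0.04,0,-1,0,0,0,0,0.08,0,-1,0,0,0,0,0.08,0,-1]

```text
t: 4.25
ee_pos: [561.0, 174.5, 97.7]
orientation: [1.913, 2.491, 0.001]
ft_force: [-0.1, 0.7, 0.1]
width: 0.7
grasp_force: 0.0
```

Emit:
arm_command:
  rows: [0,0,0,0,0.02,0,-1,0,0,0,0,0.04,0,-1,0,0,0,0,0.04,0,-1]

```text
t: 4.55
ee_pos: [563.5, 175.1, 97.5]
orientation: [-1.913, -2.491, 0.001]
ft_force: [-0.1, -0.3, 0.4]
width: 0.3
grasp_force: 0.3
```

Run:
```python
from h import *
o,im,d=snap('wrist','w3');print(o['ee_pos'],o['ft_force'])
s=snap('side','s3')[1][130:230,210:340]
a=cv2.resize(s,None,fx=4,fy=4,interpolation=2)[...,::-1];b=cv2.resize(im[120:320,180:400],(440,400))[...,::-1]
cv2.imwrite('pics/m3.png',np.hstack([a[:400,60:420],b]))
```

```text
[563.45372955 175.12753773  97.51944024] [-0.11477109 -0.2663759   0.39282967]
```

View pics/m3.png

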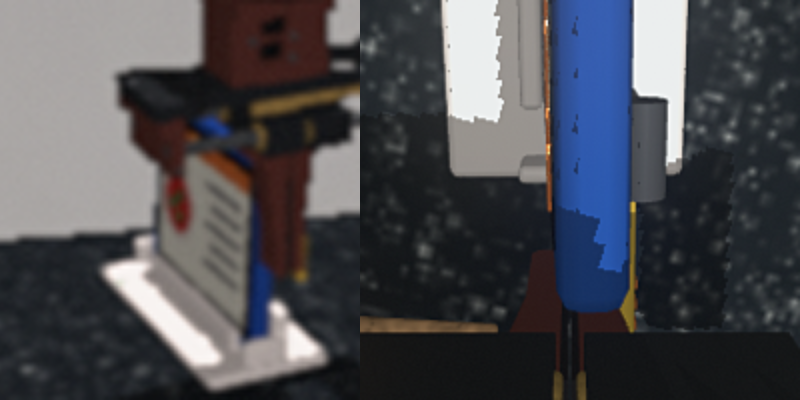

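The stand is partly open: the grey leg shows behind the tablet at (650,150), with the yellow lug against the finger. I keep pushing in small steps to the stop.

Emit:
arm_command:
  rows: [0,0,0,0,0.025,0,-1,0,0,0,0,0.05,0,-1,0,0,0,0,0.05,0,-1]

```text
t: 4.95
ee_pos: [567.6, 176.2, 97.6]
orientation: [-1.913, -2.492, 0.0]
ft_force: [-1.8, -0.9, -0.2]
width: 0.3
grasp_force: 0.5
```

Emit:
arm_command:
  rows: [0,0,0,0,0.025,0,-1,0,0,0,0,0.025,0,-1]

```text
t: 5.15
ee_pos: [569.5, 176.8, 97.7]
orientation: [1.913, 2.492, 0.0]
ft_force: [-1.0, -0.9, -0.5]
width: 0.5
grasp_force: 0.5
```

Emit:
arm_command:
  rows: [0,0,0,0,0.025,0,-1,0,0,0,0,0.025,0,-1]

```text
t: 5.35
ee_pos: [571.6, 177.3, 97.8]
orientation: [1.913, 2.492, 0.0]
ft_force: [-0.7, -0.1, -1.0]
width: 0.2
grasp_force: 0.6
```

Run:
```python
from h import *
o,im,d=snap('wrist','w4');print(o['ee_pos'],o['ft_force'],o['moment'])
im=cv2.imread('pics/w4.png');hsv=cv2.cvtColor(im,cv2.COLOR_BGR2HSV)
C=cloud('wrist',d,o);A=np.array([[.9659,.2588],[-.2588,.9659]])
L=(C[...,:2]-[533.7,271.2])@A.T
# grey leg pixels behind the tablet
g=(hsv[...,1]<40)&(C[...,2]>20)&(C[...,2]<125)&(L[...,0]>10)&(L[...,0]<95)&(L[...,1]>-70)&(L[...,1]<60)
x,z=L[g][:,0],C[g][:,2]
print(g.sum());
for lo in range(10,95,8):
    q=(x>lo)&(x<=lo+8)
    if q.sum()>20:print(lo,q.sum(),np.percentile(z[q],[5,50,95]).round(0))
```

```text
[571.61274343 177.32246347  97.75151351] [-0.71050281 -0.14000021 -0.95897708] [-0.11236559  0.20950999  0.00097653]
1834
18 82 [ 94. 107. 124.]
26 277 [ 61.  87. 105.]
34 1463 [23. 25. 43.]
```

Emit:
arm_command:
  rows: [0,0,0,0,0.025,0,-1,0,0,0,0,0.05,0,-1,0,0,0,0,0.05,0,-1]

```text
t: 5.7
ee_pos: [575.6, 178.4, 97.9]
orientation: [1.913, 2.491, 0.001]
ft_force: [-0.9, 0.2, 0.9]
width: 0.3
grasp_force: 0.7
```

Emit:
arm_command:
  rows: [0,0,0,0,0.025,0,-1,0,0,0,0,0.025,0,-1]

```text
t: 5.9
ee_pos: [577.3, 178.8, 97.8]
orientation: [1.913, 2.492, 0.0]
ft_force: [-1.2, -1.3, 1.7]
width: 0.4
grasp_force: 0.9
```

Emit:
arm_command:
  rows: [0,0,0,0,0.025,0,-1,0,0,0,0,0.025,0,-1]

```text
t: 6.1
ee_pos: [579.2, 179.3, 97.7]
orientation: [1.913, 2.492, -0.0]
ft_force: [-1.7, -0.5, 2.9]
width: 0.4
grasp_force: 1.1
```

```bash
cat > leg.py <<'E'
from h import *
import sys
o,im,d=snap('wrist',sys.argv[1]);print(o['ee_pos'],o['ft_force'],o['moment'])
hsv=cv2.cvtColor(im,cv2.COLOR_RGB2HSV)
C=cloud('wrist',d,o);A=np.array([[.9659,.2588],[-.2588,.9659]])
L=(C[...,:2]-[533.7,271.2])@A.T
g=(hsv[...,1]<40)&(C[...,2]>20)&(C[...,2]<125)&(L[...,0]>10)&(L[...,0]<95)&(L[...,1]>-70)&(L[...,1]<60)
x,z=L[g][:,0],C[g][:,2]
for lo in range(10,95,6):
    q=(x>lo)&(x<=lo+6)
    if q.sum()>20:print(lo,q.sum(),x[q].mean().round(1),np.percentile(z[q],[5,50,95]).round(0))
E
python3 leg.py w5
```

```text
[579.18610288 179.29200201  97.70280413] [-1.71489298 -0.49658138  2.91404698] [-0.18209832  0.36497484 -0.01623811]
16 32 18.2 [110. 111. 125.]
22 372 26.0 [115. 120. 124.]
28 434 30.9 [104. 110. 115.]
34 314 36.8 [ 92.  98. 104.]
40 249 42.8 [80. 86. 91.]
46 215 48.9 [67. 73. 79.]
52 175 54.9 [55. 61. 67.]
58 221 61.9 [32. 45. 54.]
64 1584 66.6 [31. 34. 36.]
70 514 71.6 [24. 27. 30.]
```

Emit:
arm_command:
  rows: [0,0,0,0,0.025,0,-1,0,0,0,0,0.025,0,-1]

```text
t: 6.35
ee_pos: [581.1, 179.8, 97.7]
orientation: [1.913, 2.492, -0.0]
ft_force: [-2.7, -0.9, 2.0]
width: 0.8
grasp_force: 1.4
```

Emit:
arm_command:
  rows: [0,0,0,0,0.025,0,-1,0,0,0,0,0.025,0,-1]

```text
t: 6.55
ee_pos: [582.2, 180.1, 97.4]
orientation: [-1.913, -2.491, 0.003]
ft_force: [-6.0, -2.1, 2.9]
width: 0.5
grasp_force: 2.6
```

```bash
python3 leg.py w6; python3 -c "
from h import *
s=snap('side','s6')[1][130:230,210:340];im=cv2.imread('pics/w6.png')
a=cv2.resize(s,None,fx=4,fy=4,interpolation=2)[...,::-1];b=cv2.resize(im[120:320,180:400],(440,400))
cv2.imwrite('pics/m6.png',np.hstack([a[:400,60:420],b]))"
```

```text
[582.20489279 180.1128988   97.42285519] [-5.97983434 -2.08420792  2.86246002] [-0.23711071  0.83032964  0.03450166]
16 73 17.7 [106. 110. 124.]
22 346 26.2 [118. 121. 124.]
28 491 30.9 [110. 114. 119.]
34 398 36.8 [100. 104. 109.]
40 302 43.0 [90. 94. 99.]
46 248 49.0 [80. 85. 89.]
52 230 55.0 [71. 75. 79.]
58 198 61.0 [61. 65. 70.]
64 167 67.0 [51. 55. 60.]
70 1152 74.2 [37. 39. 47.]
76 1198 78.8 [32. 36. 39.]
82 144 82.5 [29. 31. 31.]
```

View pics/m6.png

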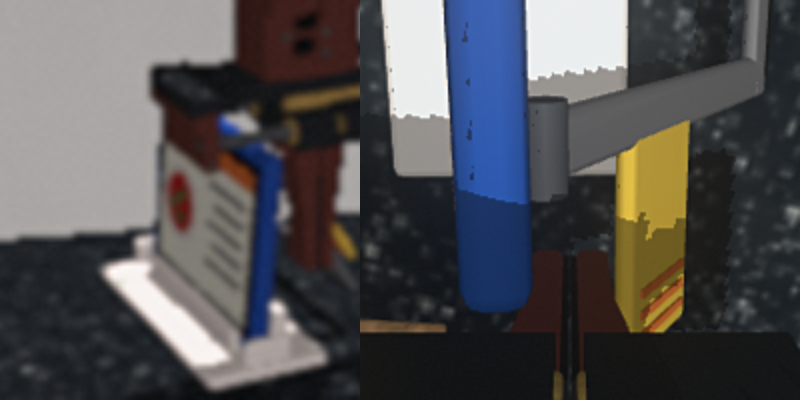

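The lug is clear of the tablet edge and the stand is clearly open. The leg spans (545,150) to (765,75) in the right-hand panel, about 0.55 rad from depth. The force has risen to 6 N, so it should be near the stop. One more small push to confirm.

Emit:
arm_command:
  rows: [0,0,0,0,0.02,0,-1,0,0,0,0,0.02,0,-1]

```text
t: 6.85
ee_pos: [582.6, 180.3, 97.2]
orientation: [-1.912, -2.49, 0.006]
ft_force: [-7.9, -0.9, 5.2]
width: 0.4
grasp_force: 4.3
```

```bash
python3 leg.py w7
python3 - <<'E'
from h import *
# tablet tilt from screen face seen in wrist? use back/top edge: top edge centre now
o=ctrl.get_obs();d=np.load('pics/w7.npy');im=cv2.imread('pics/w7.png');hsv=cv2.cvtColor(im,cv2.COLOR_BGR2HSV)
C=cloud('wrist',d,o);A=np.array([[.9659,.2588],[-.2588,.9659]]);L=(C[...,:2]-[533.7,271.2])@A.T
b=(hsv[...,0]>100)&(hsv[...,0]<125)&(hsv[...,1]>150)&(C[...,2]>130)&(abs(L[...,0])<30)
print('top edge x', np.percentile(L[b][:,0],[2,50,98]),'z',np.percentile(C[b][:,2],[5,50,95]))
E
```

```text
[582.64426403 180.26691211  97.21773915] [-7.88948468 -0.87500675  5.22363987] [-0.38039927  1.32922375  0.05446857]
16 72 17.8 [106. 110. 123.]
22 283 26.4 [119. 122. 124.]
28 527 30.8 [110. 115. 119.]
34 403 36.9 [100. 105. 110.]
40 304 42.9 [90. 95. 99.]
46 247 48.9 [80. 85. 90.]
52 237 54.9 [70. 75. 80.]
58 200 60.9 [60. 65. 70.]
64 171 67.0 [51. 55. 60.]
70 1125 74.2 [36. 38. 46.]
76 1218 78.8 [31. 36. 39.]
82 140 82.5 [29. 30. 32.]
top edge x [ 7.48246738 13.28385284 18.58323207] z [134.35225046 136.40838583 137.71217043]
```

The leg no longer moves under extra force. The tablet has leaned back about 0.07 rad in its play, so the stand angle is about 0.62 rad, at its stop. I back off, rise, and move over the middle of the top edge with the gripper open.

Emit:
arm_command:
  rows: [0,0,0,0,-0.2,0,-1,0,0,0,0,-0.25,0,-1,0,0,0,0,-0.25,0,-1]

```text
t: 7.2
ee_pos: [565.4, 175.7, 97.8]
orientation: [1.913, 2.491, 0.001]
ft_force: [0.1, 1.2, 0.4]
width: 0.4
grasp_force: 0.0
```

Emit:
arm_command:
  rows: [0,0,0,0,0,-0.6,-1,0,0,0,0,0,-1,-1,0,0,0,0,0,-1,-1]

```text
t: 7.5
ee_pos: [569.1, 176.7, 182.6]
orientation: [1.91, 2.487, 0.012]
ft_force: [0.2, 0.9, -0.1]
width: 0.3
grasp_force: 0.0
```

Emit:
arm_command:
  rows: [0,0,0,0.3,0,-0.4,1,0,0,0,0.6,0,-0.4,1,0,0,0,0.6,0,-0.4,1]

```text
t: 7.8
ee_pos: [553.2, 224.2, 210.2]
orientation: [1.91, 2.493, 0.004]
ft_force: [0.4, 0.4, 0.3]
width: 21.4
grasp_force: 0.0
```

```bash
cat > top.py <<'E'
from h import *
import sys
o,im,d=snap('wrist',sys.argv[1]);print(o['t'],o['ee_pos'],o['width'])
hsv=cv2.cvtColor(im,cv2.COLOR_RGB2HSV);C=cloud('wrist',d,o)
b=(hsv[...,0]>100)&(hsv[...,0]<125)&(hsv[...,1]>150)&(C[...,2]>125)&(C[...,2]<150)&(abs(C[...,0]-540)<60)&(C[...,1]>150)
b&=C[...,2]>np.percentile(C[b][:,2],95)-4
P=C[b];l=cv2.fitLine(P[:,:2].astype(np.float32),cv2.DIST_HUBER,0,.01,.01).ravel()
y=90+np.degrees(np.arctan(l[1]/l[0]));n=np.array([np.cos(np.radians(y)),np.sin(np.radians(y))]);t=np.array([-n[1],n[0]])
s=(P[:,:2]-l[2:])@n;print('n',b.sum(),'yaw',y,'zmed',np.median(P[:,2]),'thick',np.percentile(s,[1,50,99]).round(1))
u=P[:,:2]@t;print('along y',np.percentile(u,[1,99]).round(1),'px rows',np.argwhere(b).min(0),np.argwhere(b).max(0))
off=l[2:]@n+np.percentile(s,[2,98]).mean();print('centre x off',off,'tcp in tablet dir',o['ee_pos'][:2]@n,o['ee_pos'][:2]@t)
E
python3 top.py w8
```

```text
7.8 [553.2072431  224.20533026 210.23489027] 21.407515347719578
n 4589 yaw 15.344727 zmed 136.49220216156772 thick [-5.3  0.   5.2]
along y [ 45.6 198.5] px rows [  5 278] [269 298]
centre x off 597.48032662992 tcp in tablet dir 592.8165686936663 69.81967589176108
```

Emit:
arm_command:
  rows: [0.0207,0,-0.0016,0.4,0.118,0,1,0.0207,0,-0.0016,0.652,0.118,0,1,0.0207,0,-0.0016,0.652,0.118,0,1,0.0207,0,-0.0016,0.652,0.118,0,1,0.0207,0,-0.0016,0.652,0.118,0,1]

```text
t: 8.35
ee_pos: [548.3, 273.5, 209.1]
orientation: [-1.883, -2.463, 0.082]
ft_force: [0.6, 0.4, 0.4]
width: 64.8
grasp_force: 0.0
```

```bash
python3 top.py w9; python3 -c "
from h import *
o=ctrl.get_obs();print(R.from_rotvec(o['orientation']).as_matrix().round(4))"
```

```text
8.35 [548.34891387 273.50609259 209.07658955] 64.76356941600827
n 2323 yaw 16.036873 zmed 136.48242116454327 thick [-5.8 -0.   5.6]
along y [ 47.9 192.2] px rows [ 98 274] [320 292]
centre x off 598.9450996489849 tcp in tablet dir 602.5671107126034 111.37773854697477
[[-2.620e-01  9.630e-01 -6.330e-02]
 [ 9.651e-01  2.614e-01 -1.740e-02]
 [-2.000e-04 -6.570e-02 -9.978e-01]]
```

View pics/w9.png

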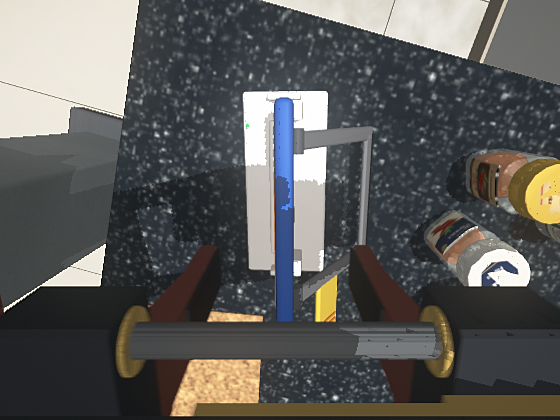

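The tablet edge (columns 276–294) is centred between the fingers, and the U-stand is open wide in the middle. Descending to grip.

Emit:
arm_command:
  rows: [-0.0,0,-0.001,0.03,0.02,0.5,1,0,0,-0.001,0.03,0.02,0.95,1,0,0,-0.001,0.03,0.02,0.95,1]

```text
t: 8.7
ee_pos: [541.4, 273.8, 129.5]
orientation: [-1.877, -2.463, 0.092]
ft_force: [0.4, -0.4, -0.0]
width: 87.1
grasp_force: 0.0
```

Emit:
arm_command:
  rows: [0,0,0,0,0,0.1,1,0,0,0,0,0,0.1,1]

```text
t: 8.9
ee_pos: [544.7, 276.0, 126.5]
orientation: [-1.879, -2.467, 0.079]
ft_force: [-0.6, 0.0, 0.7]
width: 87.7
grasp_force: 0.0
```

Emit:
arm_command:
  rows: [0,0,0,0,0,0,-1,0,0,0,0,0,0,-1,0,0,0,0,0,0,-1,0,0,0,0,0,0,-1,0,0,0,0,0,0,-1]

```text
t: 9.4
ee_pos: [544.1, 276.2, 126.0]
orientation: [-1.879, -2.467, 0.079]
ft_force: [0.3, 0.4, -0.0]
width: 51.6
grasp_force: 0.0
```

Emit:
arm_command:
  rows: [0,0,0,0,0,0,-1,0,0,0,0,0,0,-1,0,0,0,0,0,0,-1,0,0,0,0,0,0,-1,0,0,0,0,0,0,-1]

```text
t: 9.9
ee_pos: [542.9, 275.7, 125.7]
orientation: [-1.878, -2.465, 0.084]
ft_force: [-9.6, -2.8, 12.7]
width: 11.9
grasp_force: 30.1
```

Emit:
arm_command:
  rows: [0,0,0,0,0,-0.1,-1,0,0,0,0,0,-0.2,-1,0,0,0,0,0,-0.35,-1,0,0,0,0,0,-0.5,-1,0,0,0,0,0,-0.5,-1]

```text
t: 10.4
ee_pos: [549.1, 277.8, 168.7]
orientation: [-1.881, -2.47, 0.07]
ft_force: [0.8, 1.0, -3.9]
width: 11.3
grasp_force: 30.0
```

Emit:
arm_command:
  rows: [0,0,0,0,0,-0.25,-1,0,0,0,0,0,-0.5,-1,0,0,0,0,0,-0.6,-1,0,0,0,0,0,-0.6,-1,0,0,0,0,0,-0.6,-1]

```text
t: 10.9
ee_pos: [549.4, 277.5, 213.1]
orientation: [-1.879, -2.467, 0.08]
ft_force: [-0.1, 0.8, -3.4]
width: 11.6
grasp_force: 30.0
```

Run:
```python
from h import *
o,im,d=snap('side','s10');o2,w,_=snap('wrist','w10');print(ctrl.get_obs())
s=cv2.resize(im[60:260,190:390],(400,400));b=cv2.resize(w,(400,300))
cv2.imwrite('pics/m10.png',np.hstack([s,np.vstack([b,np.zeros((100,400,3),np.uint8)])])[...,::-1])
```

```text
{'t': 11.0, 'qpos': array([0.44290316, 0.46957527, 1.63147801, 0.01292804, 1.10620711,
       0.16753669]), 'qvel': array([ 9.83761569e-04,  3.39251795e-03, -9.20024795e-04, -6.07397904e-07,
        2.81887647e-03, -8.45327693e-05]), 'joint_torque': array([-1.03839199e-02, -5.89297020e+01, -2.78710163e+01,  1.02236357e-01,
        3.00839162e-01, -3.81695107e-03]), 'ee_pos': array([548.9951657 , 277.29463161, 212.45345403]), 'orientation': array([-1.87811242, -2.46643289,  0.08216975]), 'ft_force': array([ 0.41503592, -0.03493083, -4.36365217]), 'moment': array([-0.0408429 ,  0.03732725,  0.02419906]), 'grasp_force': 29.99001681804657, 'width': 11.996789777281547}
```

View pics/m10.png

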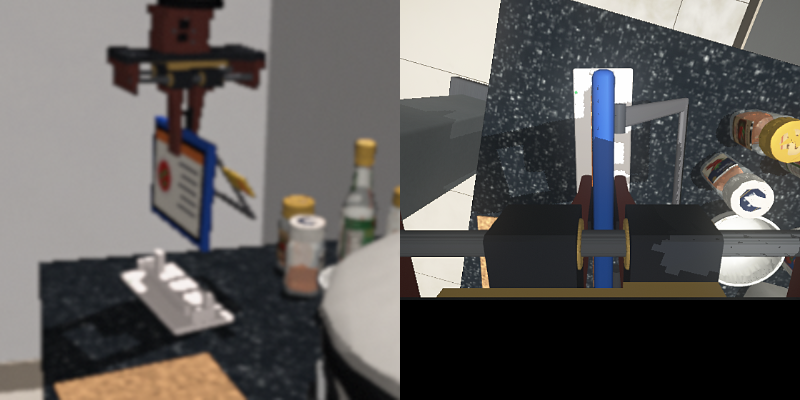

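Lifted clear, with the stand open and the grip aligned. I'll check the pot's clearance and work out the moves.

Run:
```python
from h import *
C=cloud('top',np.load('pics/top1.npy'));P=C[(C[...,2]>60)&(C[...,2]<600)&(C[...,0]<800)&(C[...,0]>450)&(C[...,1]<150)]
for lo in range(450,800,50):
    q=P[(P[:,0]>=lo)&(P[:,0]<lo+50)]
    if len(q):print(lo,'ymax',np.percentile(q[:,1],99).round(0),'zmax',q[:,2].max().round(0))
B=R.from_matrix(np.array([[0,1,0],[1,0,0],[0,0,-1.]]))
Rt=R.from_euler('z',11.1,degrees=True)*R.from_euler('y',.36)*B
move([492,14,160],Rt)
```

```text
500 ymax -176.0 zmax 118.0
550 ymax -140.0 zmax 248.0
600 ymax -105.0 zmax 268.0
650 ymax -91.0 zmax 321.0
700 ymax 57.0 zmax 322.0
750 ymax 74.0 zmax 308.0
turn [0.0933 0.0051 0.0236] shift [-2.983 -1.515  0.758]
```

Emit:
arm_command:
  rows: [0,0,0,-0.4,-0.2,0,-1,0,0,0,-0.9,-0.46,0,-1,0,0,0,-0.997,-0.517,0,-1]

```text
t: 11.3
ee_pos: [529.0, 186.3, 215.0]
orientation: [-1.88, -2.464, 0.086]
ft_force: [0.6, 1.5, -2.8]
width: 12.0
grasp_force: 30.0
```

Emit:
arm_command:
  rows: [0,0,0,-0.5,-0.26,0,-1,0,0,0,-0.997,-0.517,0,-1]

```text
t: 11.5
ee_pos: [511.9, 101.2, 218.2]
orientation: [-1.876, -2.468, 0.081]
ft_force: [-0.3, 0.1, -3.7]
width: 12.1
grasp_force: 30.0
```

Emit:
arm_command:
  rows: [0,0,0,-0.5,-0.26,0,-1,0,0,0,-0.9,-0.46,0,-1,0,0,0,-0.997,-0.517,0,-1,0,0,0,-0.997,-0.517,0,-1]

```text
t: 11.9
ee_pos: [493.6, 13.2, 221.3]
orientation: [-1.881, -2.464, 0.08]
ft_force: [0.4, -0.1, -4.4]
width: 12.1
grasp_force: 30.0
```

Run:
```python
from h import *
B=R.from_matrix(np.array([[0,1,0],[1,0,0],[0,0,-1.]]))
Rt=R.from_euler('z',11.1,degrees=True)*R.from_euler('y',.36)*B
move([492,14,160],Rt);print(ctrl.get_obs()['ee_pos'])
```

```text
turn [0.0937 0.0047 0.0228] shift [0.015 0.033 0.765]
[493.61482614  13.17166577 221.28057279]
```

Emit:
arm_command:
  rows: [0.045,0.002,0.011,0.007,0.015,0.3,-1,0.0937,0.0047,0.0228,0.015,0.033,0.6,-1,0.0937,0.0047,0.0228,0.015,0.033,0.765,-1,0.0937,0.0047,0.0228,0.015,0.033,0.765,-1,0.0937,0.0047,0.0228,0.015,0.033,0.765,-1]

```text
t: 12.4
ee_pos: [491.9, 15.5, 160.4]
orientation: [-1.83, -2.233, 0.404]
ft_force: [-0.2, -0.2, -3.7]
width: 12.0
grasp_force: 30.0
```

Run:
```python
from h import *
B=R.from_matrix(np.array([[0,1,0],[1,0,0],[0,0,-1.]]))
Rt=R.from_euler('z',11.1,degrees=True)*R.from_euler('y',.36)*B
move([492.4,13.7,120],Rt);o=ctrl.get_obs();print(o['ee_pos'],o['ft_force'],o['qpos'].round(2))
a=snap('top','t11')[1];s=snap('side','s11')[1]
cv2.imwrite('pics/m11.png',np.hstack([cv2.resize(a[150:310,210:410],(400,320)),cv2.resize(s[100:320,170:370],(400,440))[:320+0] if 0 else cv2.resize(s[130:320,180:417],(400,320))])[...,::-1])
```

```text
turn [0.0006 0.0004 0.0012] shift [-0.023  0.179  0.473]
[491.90567913  15.51103722 160.44468642] [-0.19965958 -0.2198934  -3.71912522] [ 0.04  0.51  1.77 -0.06  1.22 -0.13]
```

View pics/m11.png

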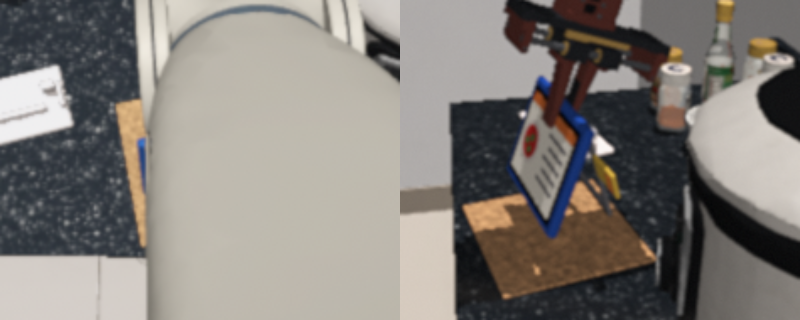

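The arm hides the top view. The side view shows the tablet leaning back over the mat with the stand open, its lower corner near (550,235). Descending.

Emit:
arm_command:
  rows: [0,0,0.0012,-0.01,0.1,0.25,-1,0,0,0.0012,-0.023,0.179,0.473,-1,0,0,0.0012,-0.023,0.179,0.473,-1,0,0,0.0012,-0.023,0.179,0.473,-1]

```text
t: 12.9
ee_pos: [492.9, 13.0, 121.2]
orientation: [-1.837, -2.229, 0.405]
ft_force: [0.0, -0.3, -3.9]
width: 11.8
grasp_force: 30.0
```

Run:
```python
from h import *
B=R.from_matrix(np.array([[0,1,0],[1,0,0],[0,0,-1.]]))
Rt=R.from_euler('z',11.1,degrees=True)*R.from_euler('y',.36)*B
o,im,d=snap('side','s12');print(o['ee_pos'],o['ft_force']);move([492.4,13.7,117],Rt,o)
w=snap('wrist','w12')[1]
cv2.imwrite('pics/m12.png',np.hstack([cv2.resize(im[170:310,200:360],(400,350)),cv2.resize(w,(400,350))])[...,::-1])
# tablet lower edge: blue/screen points vs mat in side depth
C=cloud('side',d);Q=C-np.array([481,11.5,0]);c,s=np.cos(np.radians(11.1)),np.sin(np.radians(11.1))
X=Q[...,0]*c+Q[...,1]*s;Y=-Q[...,0]*s+Q[...,1]*c
hsv=cv2.cvtColor(im,cv2.COLOR_RGB2HSV);b=(hsv[...,0]>100)&(hsv[...,0]<125)&(hsv[...,1]>150)&(abs(X)<120)&(abs(Y)<130)&(C[...,2]<140)
for lo in range(0,140,20):
    q=b&(C[...,2]>=lo)&(C[...,2]<lo+20)
    if q.sum()>5:print(lo,q.sum(),'X',np.percentile(X[q],[5,50,95]).round(0),'Y',np.percentile(Y[q],[3,97]).round(0))
print('zmin',np.percentile(C[b][:,2],[1,3]))
```

```text
[492.91849342  13.00612362 121.186544  ] [ 0.01231819 -0.25022788 -3.9297576 ]
turn [ 0.0007  0.0004 -0.0005] shift [0.01  0.014 0.051]
0 38 X [-33. -33. -26.] Y [-82.  47.]
20 108 X [-33. -29. -20.] Y [-82.  49.]
40 69 X [-25. -19. -12.] Y [-83. -73.]
60 74 X [-17. -11.  -4.] Y [-82. -72.]
80 76 X [-9. -4.  3.] Y [-83. -74.]
100 72 X [-1.  3. 11.] Y [-83. -75.]
120 256 X [ 6. 10. 16.] Y [-83.  63.]
zmin [17.45433292 19.15059646]
```

View pics/m12.png

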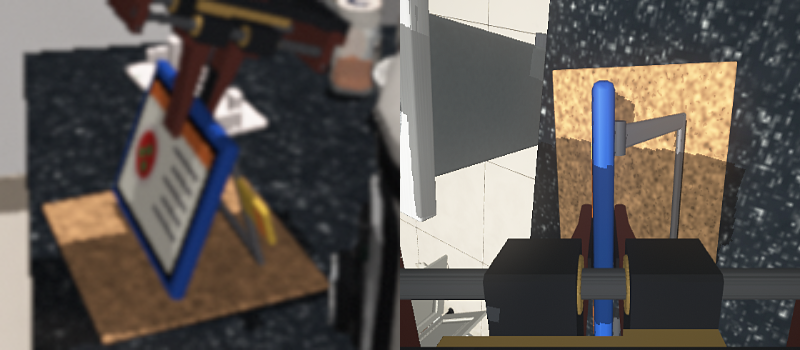

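Run:
```python
from h import *
o=ctrl.get_obs();p=ctrl.camera_params('wrist');T=p['tool_from_camera'];Ro=R.from_rotvec(o['orientation'])
def ry(uv,z):
    d=Ro.apply(T[:3,:3]@np.linalg.solve(p['camera_matrix'],[uv[0],uv[1],1]));c=Ro.apply(T[:3,3])+o['ee_pos'];return (c+d*(z-c[2])/d[2])[:2]
im=cv2.imread('pics/w12.png');hsv=cv2.cvtColor(im,cv2.COLOR_BGR2HSV);H,S,V=[hsv[...,i].astype(int) for i in range(3)]
m=((H>8)&(H<25)&(S>80)).astype(np.uint8);m=cv2.morphologyEx(cv2.morphologyEx(m,cv2.MORPH_CLOSE,np.ones((7,7))),cv2.MORPH_OPEN,np.ones((9,9)))
L=[];Q=[];U=[]
for r in range(95,245,10):
    q=np.where(m[r,180:500])[0]+180;L.append((q.min()-.5,r));Q.append((q.max()+.5,r))
for c in list(range(225,265,8))+list(range(310,460,10)):
    q=np.where(m[40:200,c])[0]+40;U.append((c,q.min()-.5))
lines={}
for n,E in(('near',L),('far',Q),('left',U)):
    l=cv2.fitLine(np.array([ry(e,4) for e in E],np.float32),cv2.DIST_HUBER,0,.01,.01).ravel();a=np.degrees(np.arctan2(l[1],l[0]));lines[n]=l;print(n,a%90,l[2:])
yaw=np.radians(11.2);n_=np.array([np.cos(yaw),np.sin(yaw)]);t=np.array([-n_[1],n_[0]])
cx=(lines['near'][2:]@n_+lines['far'][2:]@n_)/2;cy=lines['left'][2:]@t-95
print('depth',lines['far'][2:]@n_-lines['near'][2:]@n_,'mat centre world',cx*n_+cy*t)
b=(H>100)&(H<125)&(S>150);C=cloud('wrist',np.load('pics/w12.npy'),o);b&=(C[...,2]>110)&(C[...,2]<150)
q=np.argwhere(b);print('tablet far end row',q.min(0)); P=C[b];l=cv2.fitLine(P[:,:2].astype(np.float32),cv2.DIST_HUBER,0,.01,.01).ravel();print('tablet yaw',(90+np.degrees(np.arctan2(l[1],l[0])))%180,'far end t',np.percentile(P[:,:2]@t,99.5)-80,'tcp t',o['ee_pos'][:2]@t,'mat t',cy)
```

```text
near 11.520683 [387.6149    32.607605]
far 11.284019 [563.39307   63.711372]
left 11.447109 [473.63107 106.87891]
depth 178.471919907759 mat centre world [482.69747141  11.82971518]
tablet far end row [ 97 269]
tablet yaw 10.93837 far end t -84.84714307536514 tcp t -83.04537319609572 mat t -82.15201009737439
```

Emit:
arm_command:
  rows: [0,0,-0.0017,0,0.018,0.047,-1,0,0,-0.0017,0,0.018,0.047,-1,0,0,-0.0017,0,0.018,0.047,-1]

```text
t: 13.3
ee_pos: [492.8, 13.1, 116.7]
orientation: [-1.829, -2.232, 0.405]
ft_force: [-2.2, 1.2, 6.8]
width: 11.7
grasp_force: 30.0
```

Emit:
arm_command:
  rows: [0,0,0,0,0.007,0.018,-1,0,0,0,0,0.007,0.018,-1,0,0,0,0,0.007,0.018,-1]

```text
t: 13.6
ee_pos: [492.7, 13.3, 116.4]
orientation: [-1.829, -2.232, 0.406]
ft_force: [-4.5, 2.7, 19.6]
width: 12.0
grasp_force: 30.0
```

Emit:
arm_command:
  rows: [0,0,0,0,-0.006,-0.016,-1,0,0,0,0,-0.006,-0.016,-1]

```text
t: 13.8
ee_pos: [492.7, 13.2, 116.5]
orientation: [-1.829, -2.232, 0.405]
ft_force: [-2.4, 1.5, 9.5]
width: 11.9
grasp_force: 30.0
```

Emit:
arm_command:
  rows: [0,0,0,0,0,0,-0.2,0,0,0,0,0,0,-0.2,0,0,0,0,0,0,-0.2,0,0,0,0,0,0,-0.2,0,0,0,0,0,0,-0.2]

```text
t: 14.3
ee_pos: [492.7, 13.0, 115.5]
orientation: [-1.829, -2.232, 0.406]
ft_force: [-0.3, 0.5, 0.9]
width: 35.1
grasp_force: 0.0
```

Run:
```python
from h import *
o,im,d=snap('side','s13');print(o['ee_pos'],o['ft_force'],o['width'])
w=snap('wrist','w13')[1]
cv2.imwrite('pics/m13.png',np.hstack([cv2.resize(im[170:310,200:360],(400,350)),cv2.resize(w,(400,350))])[...,::-1])
```

```text
[492.69095062  12.97766872 115.47859942] [-0.32235061  0.54423794  0.93189984] 35.13408224355537
```

View pics/m13.png

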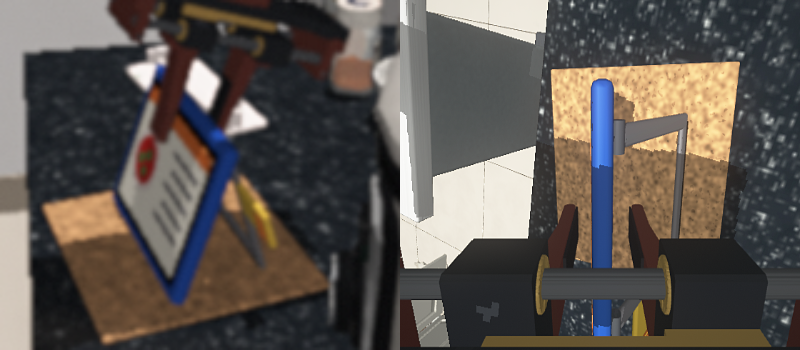

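The fingers are clear on both sides (578 and 630, with the tablet edge at 592–612) and the tablet is standing by itself. Retreating along the tool axis.

Emit:
arm_command:
  rows: [0,0,0,0,0,-0.2,-0.2,0,0,0,0,0,-0.5,-0.2,0,0,0,0,0,-0.9,-0.2,0,0,0,0,0,-0.9,-0.2]

```text
t: 14.8
ee_pos: [520.9, 18.2, 186.2]
orientation: [-1.833, -2.237, 0.399]
ft_force: [0.6, -0.3, 0.3]
width: 35.0
grasp_force: 0.0
```

Emit:
arm_command:
  rows: [0,0,0,0,0,-0.5,-0.2,0,0,0,0,0,-0.9,-0.2,0,0,0,0,0,-0.9,-0.2]

```text
t: 15.1
ee_pos: [545.2, 23.2, 253.4]
orientation: [-1.833, -2.237, 0.399]
ft_force: [0.8, -0.2, 0.1]
width: 35.3
grasp_force: 0.0
```

Emit:
arm_command:
  rows: [0,0,0,1,0,0,-0.2,0,0,0,1,0,0,-0.2,0,0,0,1,0,0,-0.2]

```text
t: 15.4
ee_pos: [524.9, 103.9, 249.0]
orientation: [-1.824, -2.233, 0.407]
ft_force: [0.5, -0.4, -0.1]
width: 35.0
grasp_force: 0.0
```

Emit:
arm_command:
  rows: [0,0,0,1,0,0,-0.2,0,0,0,1,0,0,-0.2,0,0,0,1,0,0,-0.2]

```text
t: 15.7
ee_pos: [509.7, 181.7, 249.2]
orientation: [-1.825, -2.234, 0.407]
ft_force: [0.1, 0.2, 0.0]
width: 35.5
grasp_force: 0.0
```

Emit:
arm_command:
  rows: [0,0,0,1,0,0,-0.2,0,0,0,1,0,0,-0.2,0,0,0,1,0,0,-0.2,0,0,0,1,0,0,-0.2,0,0,0,1,0,0,-0.2]

```text
t: 16.2
ee_pos: [495.3, 256.6, 249.9]
orientation: [-1.83, -2.231, 0.407]
ft_force: [-0.0, 0.9, -0.0]
width: 35.2
grasp_force: 0.0
```

Run:
```python
from h import *
o,im,d=snap('side','s14');t,D=snap('top','t14')[1:];print(o['t'],o['ee_pos'],o['ft_force'])
cv2.imwrite('pics/m14.png',np.hstack([cv2.resize(im[150:310,190:370],(400,356)),cv2.resize(t[150:310,230:410],(400,356))])[...,::-1])
C=cloud('side',d);c,s=np.cos(np.radians(11.2)),np.sin(np.radians(11.2))
for n,im,d,cen in(('side',im,d,(481.5,11.5)),('top',t,D,(479.2,9.8))):
    C=cloud(n,d);Q=C[...,:2]-cen;X=Q[...,0]*c+Q[...,1]*s;Y=-Q[...,0]*s+Q[...,1]*c
    hsv=cv2.cvtColor(im,cv2.COLOR_RGB2HSV);b=(hsv[...,0]>100)&(hsv[...,0]<125)&(hsv[...,1]>150)&(abs(X)<100)&(abs(Y)<110)&(C[...,2]<140)
    for lo in(10,60,115):
        q=b&(C[...,2]>=lo)&(C[...,2]<lo+20)
        if q.sum()>5:print(n,lo,q.sum(),'X',np.percentile(X[q],[5,50,95]).round(0),'Y',np.percentile(Y[q],[2,98]).round(0))
    q=b&(C[...,2]>112)
    if q.sum()>30:
        l=np.polyfit(Y[q],X[q],1);print('yaw rel mat deg',-np.degrees(np.arctan(l[0])))
```

```text
16.2 [495.34198042 256.63214062 249.91017418] [-0.01695633  0.91103468 -0.02547327]
side 10 128 X [-34. -32. -23.] Y [-82.  53.]
side 60 65 X [-16. -11.  -5.] Y [-83. -73.]
side 115 335 X [ 5.  9. 15.] Y [-82.  61.]
yaw rel mat deg 0.2685194732580883
top 10 11 X [-30. -28. -26.] Y [-75.  75.]
top 60 20 X [-13. -10.  -7.] Y [-76.  75.]
top 115 377 X [ 8. 12. 18.] Y [-76.  74.]
yaw rel mat deg 0.18888664779243802
```

View pics/m14.png

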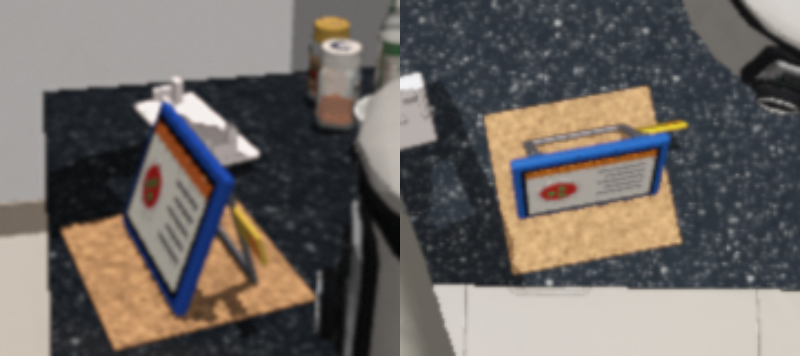

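The tablet stands leaning on its open stand. It is centred on the mat to within about 1 mm in y, with the footprint middle about 5 mm off in x. It is square to the mat within 0.3°, the screen faces the near edge, and the robot is clear.

```bash
python3 -c "
from workcell import ctrl
print(ctrl.close_job())"
```

```text
the job is handed in; nothing more can be done
None
```

The tablet stands by itself in the middle of the cork mat, leaning on its fully open kickstand, square with the mat and screen towards the near edge; the gripper let go and moved clear, and I handed the job in at about 16 s.

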